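Tug the lid of the drive case, free its catch if caught, and hold the lid open

ROBOT

A 7-joint arm with a two-finger parallel gripper is mounted at the origin on the work surface. World frame = base frame: x ahead of the robot, y to its left, z up, the work surface at z = 0. Lengths are in m, angles in rad, forces in N, time in s.
With the tool pointing down it reaches from about 0.425 to 0.925 m from the base axis. Payload 6.8 kg.
Tool frame: the origin (TCP) lies between the finger pads, 19 mm behind the fingertips; this is the grasp point; z points along the fingers, y is the line along which they close (so a half turn about z gives the same grasp; the last joint's range is limited). The gripper opens to 85 mm and grips with 20 to 120 N. Pads are 22 mm wide; open, the fingers measure 114 mm over their backs; the gripper's body (76 mm by 85 mm) begins 54 mm behind the grasp point. The pads swing forward as they close: fully open they stand 13 mm farther back than shut.
Start: joints at [-1.374, 0.477, 0.022, 1.555, -0.011, 1.109, -0.083], TCP at [0.203, 0.644, 0.25] pointing down, gripper open.
Joint ranges: [-2.96, 2.96], [-0.34, 2.1], [-1.41, 1.46], [0.24, 2.44], [-1.37, 4.51], [0.17, 1.92], [-2.96, 2.96]. Speed limits (rad/s): [2.39, 2.39, 3.14, 3.14, 3.14, 3.14, 3.14].

INTERFACE

Orientations are given as a rotation vector (axis times angle).
In Python, from bench import r, grab_frame, camera_info gives the robot as it stands.
- The arm moves only by the tool send_path, called after "Call:" as name(argument=value, ...), one argument or row to a line, values as JSON. Schema: {"type":"object","properties":{"offsets":{"type":"array","items":{"type":"object","properties":{"sx":{"type":"number"},"sy":{"type":"number"},"sz":{"type":"number"},"wx":{"type":"number"},"wy":{"type":"number"},"wz":{"type":"number"}},"additionalProperties":false},"minItems":1,"maxItems":5},"aperture":{"type":"number"},"clamp_n":{"type":"number"},"only":{"type":"string"},"quiet":{"type":"boolean"},"lines":{"type":"string"}},"required":["offsets"],"additionalProperties":false}. offsets is a list of rows, 1 to 5 of them, each an object with the fields sx, sy, sz (the shift in normalised numbers (1 is 80 cm)), wx, wy, wz (a rotation vector in normalised numbers (1 is 2 pi rad)); a field left out counts as zero; each row is the pose to reach, as a shift and turn from the pose commanded when the call began, along the tool's axes at that moment; what a row does not reach only later rows make up. A row lasts 1/10 s, in which the tool goes at most 0.05 m and 0.15 rad, less where a joint would pass 70% of its speed; a pose out of reach is approached as far as the arm can. aperture is the finger opening in m, set as the call begins (left out keeps the last). The fingers move at their own pace and stop on an object; clamp_n is the grip in N (left out, the last holds). Time passes only in rows, so rows that do not move let the fingers close. The tool returns the time, the measured TCP pose, the force, the opening and the grip force at its end. only (a regular expression) keeps the lines of the reply that match it, lines (a string "A,B") keeps lines A to B, and quiet returns only ok. Input that does not fit is refused with a message, and nothing moves.
- r.get_obs(): the state, without advancing time (a new reading comes with each control period).
- grab_frame(name): name is "scene" or "top"; returns (picture, depth): 400x640x3 uint8, blue, green, red; 400x640 float32, m along the optical axis (not along the pixel's ray), 0 where there is no reading.
- camera_info(name): a dict with "camera_matrix" (3x3 intrinsics, pixels), "R" (3x3) and "t" (3): a world point X has camera coordinates R X + t. Camera axes: x right, y down, z forward; pixel columns grow to the right and rows downward; lengths in m; the calibration is good to about 2 mm. A picture is of the moment at which its call begins. camera_info takes no time and is no camera call.
- r.hand_in(): hands the job in; it is judged then, once.
The state is a dict: "clock": time; "joints": joint angles; "qvel": joint speeds; "tau": joint torques, N m; "tcp_pos": TCP position; "orientation": TCP orientation; "contact_force": force on the tool from outside, world axes, zero at the start; "moment": the same for the moment, N m; "grip_width": finger opening in m; "gripper_force": force on a finger pad.
Only numpy, scipy, OpenCV 4.12 (cv2) and the standard library are available. Lean on these libraries where they do the work, as an engineer would, in place of code of your own. Each camera call takes 0.05 s, during which the arm holds its last target. There are 200 camera calls.

TASK

The grey lid of the black drive case on the repair bench has a thumb slide in a slot: at one end of the slot it catches the lid, at the other end it leaves it free, and nothing outside shows which is which. Before you move the slide, tug the lid upwards by its steel handle to learn if it is caught, and if it is, push the slide over to the other end of its slot. Then lift the lid by its handle to about half open (some 45 degrees) and finish while still holding it there, because it falls shut by itself; leave the loose things beside the case where they are.

Things in the scene. Friction and masses are not known exactly. Their poses are not given: they have to be found in the camera images.
- case: Black plastic case fixed to the bench, 260 (x) x 300 (y) x 70 mm tall. Origin: centre of its underside; x points from its front (the side nearest the robot) to its back, z up. The front 55 mm of its top is a flat deck at height 70 mm that carries the thumb slide; behind it the grey lid covers the rest.
- lid (a joint): Opening angle of the lid in rad: 0 shut, growing as its front edge rises, limit 1.35. It has no stay: let go, it falls shut. A caught lid still has play: it rises to about 0.04 rad (about 8 mm at the handle) and then stops hard; a free lid goes on rising with 1.5 to 3 N at the handle.
- lid_handle (a point): Middle of the round steel handle bar on the lid: bar 12 mm thick, 110 mm long along the case's y axis, on a leg at each end, its middle 36 mm above the lid's top. With the lid shut it lies at (-55, 0, 118) mm in the case's frame, 185 mm before and 48 mm above the hinge axis. Axes as the lid's (the case's when shut).
- lid_hinge (a point): Middle of the lid's hinge axis, at (130, 0, 70) mm in the case's frame; the axis runs along the case's y. The lid is a grey plate 205 (x) x 300 (y) x 12 mm, 0.3 to 0.45 kg, lying on the case behind the deck and hinged at its back edge.
- slide (a joint): Position of the thumb slide in m along the case's y axis, 0 (the -y end of its slot) to 0.020 (the +y end). It starts at or within 2 mm of the -y end. Moving it takes about 2 N and it stays where it is left. Which end catches the lid differs from case to case and cannot be seen from outside.
- slide_knob (a point): Centre of the top of the slide's upright steel knob, 24 (x) x 14 (y) x 28 mm tall, on the deck, whose top is 28 mm below this point. It is at x = -103 mm and y = -10 to +10 mm in the case's frame, 48 mm nearer the robot than the handle bar.
- screwdriver: Loose screwdriver lying beside the case at its +y side; a bystander. Origin at its middle.
- spray: Loose upright spray can, 44 mm across and 130 mm tall, beside the case at its -y side; a bystander. Origin: centre of its base.
- drive: Loose flat optical drive, 128 x 127 x 13 mm, lying at the case's -y side nearer the robot; a bystander. Origin: centre of its underside.

How it is judged:
On the way:
1. the lid is tugged up by its handle through its play (more than 0.02 rad) while the slide is still where it started (value of joint lid above 0.02 rad and contact force between the fingers and lid above 0.5 N and distance of slide_knob from where it was at the start of the episode below 0.005 m and distance between the grasp point and lid_handle below 0.065 m), for 0.1 s.
At the end, for the whole second after the job is handed in: The lid stands still between 0.55 and 1.05 rad (32 to 60 degrees) open, held by the fingers at its handle (TCP within 65 mm of the bar's middle); the slide is within 6 mm of one end of its slot; the bystanders are within 30 mm of where they started (value of joint lid between 0.55 and 1.05 rad and velocity of joint lid between -0.1 and 0.1 rad/s and contact force between the fingers and lid above 0.5 N and distance between the grasp point and lid_handle below 0.065 m and distance of each of screwdriver, spray, drive from where it was at the start of the episode below 0.03 m and (value of joint slide below 0.006 m or value of joint slide above 0.014 m)); the arm keeps its last pose, push and grip.
It fails at once if a bystander is pushed more than 30 mm (distance of any of screwdriver, spray, drive from where it was at the start of the episode above 0.03 m).
It also fails if it takes over 58 s, if anything falls off the work surface, if the arm or the gripper's body presses on something with over 40 N, if the wrist force passes 120 N, or if a joint passes its speed limit or range.

## Working session

There is one attempt and no reset: what is moved stays moved. The work goes in short steps, Python scripts to look and compute and a tool call to move; the robot and the scene stay as the last step left them, time stands still between calls to the robot, and variables do not carry over. Pictures are saved under pics/ and viewed, at most 10 in all, crops included, and the job is handed in when it is done.

```bash
ls; mkdir -p pics; python3 - <<'E'
from bench import r, grab_frame, camera_info
import cv2,numpy as np
for n in("scene","top"):
    p,d=grab_frame(n); cv2.imwrite(f"pics/{n}0.png",p); np.save(f"pics/{n}0.npy",d)
    c=camera_info(n); print(n,c["camera_matrix"],c["R"],c["t"])
o=r.get_obs(); print({k:np.round(o[k],3) for k in o})
E
```

```text
pics
scene [[435.318367     0.         320.50185555]
 [  0.         435.318367   199.80602515]
 [  0.           0.           1.        ]] [[ 0.2371926   0.97144892  0.0051642 ]
 [ 0.73260478 -0.17537935 -0.65767189]
 [-0.63798896  0.15977822 -0.75328681]] [-0.14520441 -0.36976621  1.42553919]
top [[380.45760073   0.         315.75127236]
 [  0.         380.45760073 195.63838561]
 [  0.           0.           1.        ]] [[ 0.08985082 -0.99595068 -0.00301198]
 [-0.97269901 -0.08710262 -0.21510409]
 [ 0.21397071  0.02225703 -0.97658648]] [-0.03518128  0.59508847  0.87122279]
{'clock': np.float64(0.1), 'joints': array([-1.374,  0.478,  0.022,  1.556, -0.012,  1.109, -0.083]), 'qvel': array([ 0.001, -0.001,  0.002, -0.004,  0.002,  0.   , -0.001]), 'tau': array([ 4.0000e-03, -5.9776e+01,  1.6140e+00, -2.8196e+01,  1.3000e-02,
        5.0000e-03,  0.0000e+00]), 'tcp_pos': array([0.202, 0.643, 0.249]), 'orientation': array([-4.770e-01, -3.105e+00,  3.000e-03]), 'contact_force': array([-0.924,  0.175, -0.259]), 'moment': array([0.022, 0.017, 0.035]), 'gripper_force': np.float64(0.0), 'grip_width': np.float64(0.085)}
```

View pics/scene0.png

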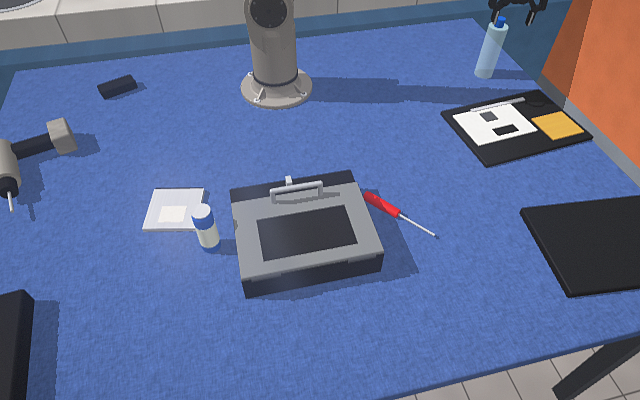

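View pics/top0.png

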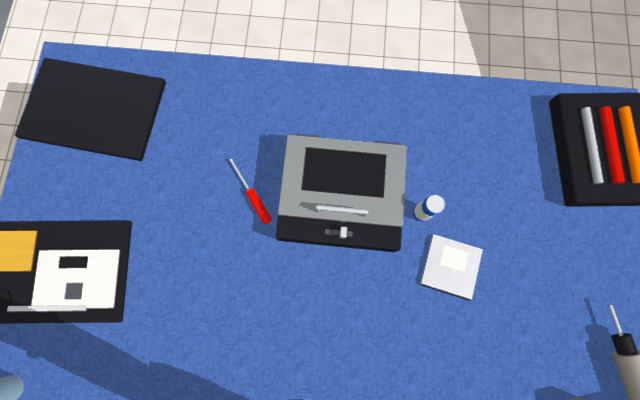

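The scene view shows the case with its handle bar at about (271–322, 190) and the knob at (289,181). In the top view the bar runs (317,207)–(368,212) and the knob is at (344,232). The spray and drive are on the right of the top view, the screwdriver on the left.

```bash
cat > h.py <<'E'
import cv2,numpy as np
from bench import r, grab_frame, camera_info
def P(n):
    c=camera_info(n); return c["camera_matrix"]@np.c_[c["R"],c["t"]]
def tri(us,ut):
    X=cv2.triangulatePoints(P("scene"),P("top"),np.array(us,float).reshape(2,1),np.array(ut,float).reshape(2,1))[:,0]
    return X[:3]/X[3]
def onplane(n,uv,z):
    c=camera_info(n);C=-c["R"].T@c["t"];d=c["R"].T@np.linalg.inv(c["camera_matrix"])@[uv[0],uv[1],1]
    return C+d*(z-C[2])/d[2]
E
python3 - <<'E'
from h import *
A=cv2.imread("pics/scene0.png");B=cv2.imread("pics/top0.png")
a=A[165:215,255:365];b=B[190:255,270:415]
g=lambda im,th:(cv2.cvtColor(im,cv2.COLOR_BGR2GRAY)>th).astype(np.uint8)
for n,im,off,th in(("s",a,(255,165),175),("t",b,(270,190),175)):
    k,l,s,c=cv2.connectedComponentsWithStats(g(im,th))
    for i in range(1,k):
        if s[i,4]>8:
            ys,xs=np.where(l==i);rc=cv2.minAreaRect(np.c_[xs,ys].astype(np.float32))
            print(n,s[i]+[*off,0,0,0],c[i]+off,np.round(cv2.boxPoints(rc)+off,1).tolist())
# black case outline in top
a=cv2.resize(a,None,fx=5,fy=5,interpolation=0);b=cv2.resize(b,None,fx=5,fy=5,interpolation=0)
w=np.zeros((600,800,3),np.uint8);w[:250,:550]=a;w[260:260+325,:725]=b
cv2.imwrite("pics/crop.png",w)
E
```

```text
s [270 175  52  17 192] [293.64583333 184.19270833] [[267.9, 178.5], [319.0, 170.0], [321.1, 182.8], [270.1, 191.3]]
t [317 205  52   9 208] [342.22115385 209.32211538] [[316.7, 208.9], [317.1, 204.9], [368.2, 209.8], [367.8, 213.8]]
t [341 227   6  10  52] [343.11538462 231.38461538] [[341.0, 227.0], [346.0, 227.0], [346.0, 236.0], [341.0, 236.0]]
```

View pics/crop.png

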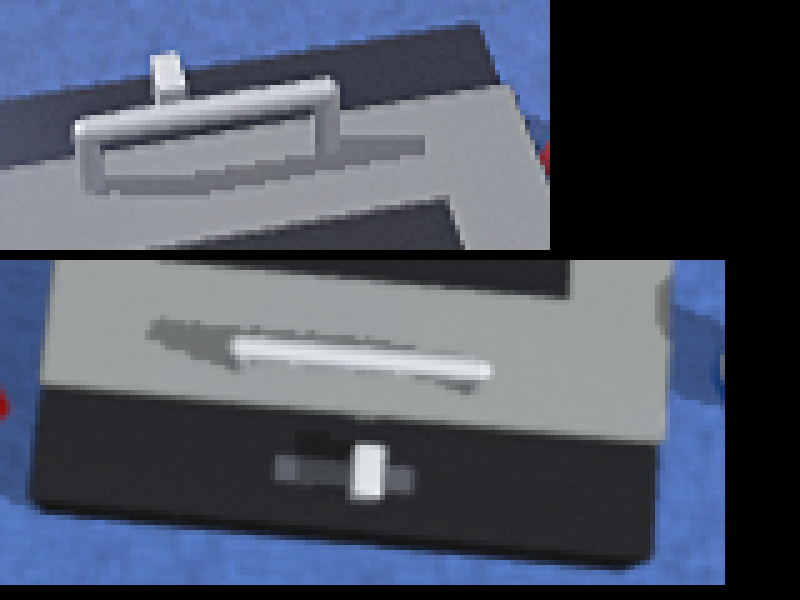

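The crop shows the bar in the scene view from (270.5,190.5) to (322.5,182.5), with the knob top at about (288.6,179). In the top view the bar runs (368.5,212.2)–(316.3,207.3) and the knob top is at (343.8,232.2), near the right (-y) end of its slot.

```bash
python3 - <<'E'
from h import *
from scipy.spatial.transform import Rotation as R
L=tri((270.5,190.3),(368.6,212.0));U=tri((322.6,182.3),(316.2,207.3));K=tri((288.6,179),(343.8,232.2))
print("bar",L,U,(L+U)/2,np.linalg.norm(U-L),"knob",K)
d=U-L;yaw=np.arctan2(-d[0],d[1]);print("yaw",np.degrees(yaw))
# deck/lid corners in top view at z=.07/.082
for uv in((277.5,241.5),(400.5,247.5)):print("front corner",onplane("top",uv,.07))
m=(L+U)/2;ex=np.array([np.cos(yaw),np.sin(yaw),0]);ey=np.array([-ex[1],ex[0],0])
k=K-m;print("knob rel",k@ex,k@ey,k[2])
o=r.get_obs();Rt=R.from_rotvec(o["orientation"]).as_matrix();print(Rt,o["tcp_pos"])
for z in(0,.118):print(z,[np.round(onplane("top",p,z),3) for p in((317,207),(433,203))])
E
```

```text
bar [ 0.55718486 -0.10387244  0.11819391] [0.55789875 0.01577376 0.11510464] [ 0.55754181 -0.04404934  0.11664927] 0.11968820920997238 knob [ 0.50874589 -0.05373874  0.09305797]
yaw -0.3418619246178425
front corner [0.47509219 0.09885717 0.07      ]
front corner [ 0.48712305 -0.19350689  0.07      ]
knob rel -0.048737230833406184 -0.009980369806018206 -0.02359130021997609
[[-9.53918810e-01  3.00064590e-01 -3.82342888e-04]
 [ 3.00064811e-01  9.53917471e-01 -1.60270329e-03]
 [-1.16190944e-04 -1.64357646e-03 -9.99998643e-01]] [0.20242493 0.6434176  0.24913094]
0 [array([0.58 , 0.014, 0.   ]), array([ 0.618, -0.288,  0.   ])]
0.118 [array([0.558, 0.012, 0.118]), array([ 0.591, -0.254,  0.118])]
```

```bash
cat >> h.py <<'E'
from scipy.spatial.transform import Rotation as R
def go(p,yaw=.01,tilt=0):
    """shift/turn in tool axes to pose p; tool y along +x of case, z down; tilt leans fingers' tips to the front"""
    o=r.get_obs();Rt=R.from_rotvec(o["orientation"])
    T=R.from_euler("z",yaw)*R.from_euler("y",tilt)*R.from_matrix(np.array([[0,1,0],[1,0,0],[0,0,-1.]]))
    print("t",o["clock"],"tcp",o["tcp_pos"].round(4),"d",np.round(Rt.inv().apply(np.array(p)-o["tcp_pos"]),4),"rot",np.round((Rt.inv()*T).as_rotvec(),4),"F",o["contact_force"].round(2),"w",o["grip_width"].round(4),o["gripper_force"].round(1))
E
python3 -c "
from h import *
go((.5577,-.024,.22))"
```

```text
Traceback (most recent call last):
  File "h.py", line 16, in go
    print("t",o["clock"],"tcp",o["tcp_pos"].round(4),"d",np.round(Rt.inv().apply(np.array(p)-o["tcp_pos"]),4),"rot",np.round((Rt.inv()*T).as_rotvec(),4),"F",o["contact_force"].round(2),"w",o["grip_width"].round(4),o["gripper_force"].round(1))
                                                                                                                                                                                             ^^^^^^^^^^^^^^^^^^^^^
AttributeError: 'float' object has no attribute 'round'
```

```bash
sed -i 's/o\["grip_width"\].round(4),o\["gripper_force"\].round(1)/round(float(o["grip_width"]),4),round(float(o["gripper_force"]),1)/' h.py
python3 -c "
from h import *
go((.5577,-.024,.22))"
```

```text
t 0.1 tcp [0.2024 0.6434 0.2491] d [-0.5392 -0.53    0.0301] rot [-1.300e-03  1.100e-03  1.256e+00] F [-0.92  0.17 -0.26] w 0.0854 0.0
```

The manual's scale: shifts go in shares of 80 cm and turns go in shares of 2 pi rad. Converting my numbers, -0.175 m / 0.8 = -0.2188, -0.17 m / 0.8 = -0.2125, 0.4 rad / 6.2832 = 0.0637.

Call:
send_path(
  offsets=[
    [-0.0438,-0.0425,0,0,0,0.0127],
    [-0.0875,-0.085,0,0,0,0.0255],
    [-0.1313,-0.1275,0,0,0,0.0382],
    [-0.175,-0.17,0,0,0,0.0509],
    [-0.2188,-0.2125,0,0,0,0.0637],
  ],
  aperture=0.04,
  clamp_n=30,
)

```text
refused: offsets[0]: [-0.0438, -0.0425, 0, 0, 0, 0.0127] is not of type 'object' (schema: type "object"). Nothing was moved.
```

Nothing moved. I misread the format; it is a list of objects with named fields. Resending.

Call:
send_path(
  offsets=[
    {"sx":-0.0438,"sy":-0.0425,"wz":0.0127},
    {"sx":-0.0875,"sy":-0.085,"wz":0.0255},
    {"sx":-0.1313,"sy":-0.1275,"wz":0.0382},
    {"sx":-0.175,"sy":-0.17,"wz":0.0509},
    {"sx":-0.2188,"sy":-0.2125,"wz":0.0637},
  ],
  aperture=0.04,
  clamp_n=30,
)

```text
clock: 0.6
tcp_pos: [0.3191, 0.4271, 0.2497]
orientation: [-1.089, -2.947, 0.001]
contact_force: [0.9, -0.3, 0.4]
grip_width: 0.0402
gripper_force: 0.0
```

```bash
python3 -c "
from h import *
go((.5577,-.024,.22))"
```

```text
t 0.6 tcp [0.3191 0.4271 0.2497] d [-0.4747 -0.1875  0.0298] rot [-4.000e-04  2.000e-04  8.527e-01] F [ 0.9  -0.32  0.39] w 0.0402 0.0
```

In the tool's units: -0.225 m / 0.8 = -0.2813, -0.018 m / 0.8 = -0.0225, 0.42 rad / 6.2832 = 0.0668.

Call:
send_path(
  offsets=[
    {"sx":-0.0563,"sy":-0.0225,"wz":0.0127},
    {"sx":-0.1125,"sy":-0.045,"wz":0.0255},
    {"sx":-0.1688,"sy":-0.0675,"wz":0.0382},
    {"sx":-0.225,"sy":-0.09,"wz":0.0509},
    {"sx":-0.2813,"sy":-0.1125,"wz":0.0668},
  ],
)

```text
clock: 1.1
tcp_pos: [0.4319, 0.2129, 0.25]
orientation: [-1.68, -2.655, -0.0]
contact_force: [1.4, -0.4, -0.6]
grip_width: 0.0401
gripper_force: 0.0
```

```bash
python3 -c "
from h import *
go((.5577,-.024,.22))"
```

```text
t 1.1 tcp [0.4319 0.2129 0.25  ] d [-0.268   0.0122  0.0299] rot [-1.000e-04 -2.000e-04  4.326e-01] F [ 1.41 -0.4  -0.62] w 0.0401 0.0
```

In the tool's units: -0.225 m / 0.8 = -0.2813, -0.18 m / 0.8 = -0.225, 0.433 rad / 6.2832 = 0.0689.

Call:
send_path(
  offsets=[
    {"sx":-0.0563,"sy":0.0025,"wz":0.0143},
    {"sx":-0.1125,"sy":0.005,"wz":0.0286},
    {"sx":-0.1688,"sy":0.0075,"wz":0.043},
    {"sx":-0.225,"sy":0.01,"wz":0.0573},
    {"sx":-0.2813,"sy":0.0125,"wz":0.0689},
  ],
)

```text
clock: 1.6
tcp_pos: [0.538, 0.0146, 0.2499]
orientation: [-2.21, -2.232, 0.0]
contact_force: [1.0, 0.0, 0.5]
grip_width: 0.0401
gripper_force: 0.0
```

```bash
python3 -c "
from h import *
go((.5577,-.024,.22))"
```

```text
t 1.6 tcp [0.538  0.0146 0.2499] d [-0.0388  0.0194  0.0299] rot [-0.0002 -0.0002 -0.0002] F [0.96 0.03 0.51] w 0.0401 0.0
```

In the tool's units: 0.09 m / 0.8 = 0.1125, 0.07 m / 0.8 = 0.0875.

Call:
send_path(
  offsets=[
    {"sx":-0.025,"sy":0.0125,"sz":0.025},
    {"sx":-0.0488,"sy":0.0244,"sz":0.0563},
    {"sx":-0.0488,"sy":0.0244,"sz":0.0875},
    {"sx":-0.0488,"sy":0.0244,"sz":0.1125},
    {"sx":-0.0488,"sy":0.0244,"sz":0.1125},
  ],
)

```text
clock: 2.1
tcp_pos: [0.5554, -0.0226, 0.1572]
orientation: [-2.205, -2.233, 0.007]
contact_force: [-0.7, -0.3, -0.1]
grip_width: 0.0401
gripper_force: 0.0
```

```bash
python3 - <<'E'
from h import *
go((.5577,-.024,.118))
for n in("scene","top"):
    p,d=grab_frame(n);cv2.imwrite(f"pics/{n}1.png",p)
a=cv2.imread("pics/scene1.png")[130:230,240:360];b=cv2.imread("pics/top1.png")[170:250,270:430]
w=np.zeros((600,800,3),np.uint8);w[:300,:360]=cv2.resize(a,None,fx=3,fy=3);w[300:540,:480]=cv2.resize(b,None,fx=3,fy=3)
cv2.imwrite("pics/c1.png",w)
E
```

```text
t 2.1 tcp [ 0.5554 -0.0226  0.1572] d [-0.0014  0.0025  0.0392] rot [-0.0059  0.0008  0.0027] F [-0.7  -0.26 -0.13] w 0.0401 0.0
```

View pics/c1.png

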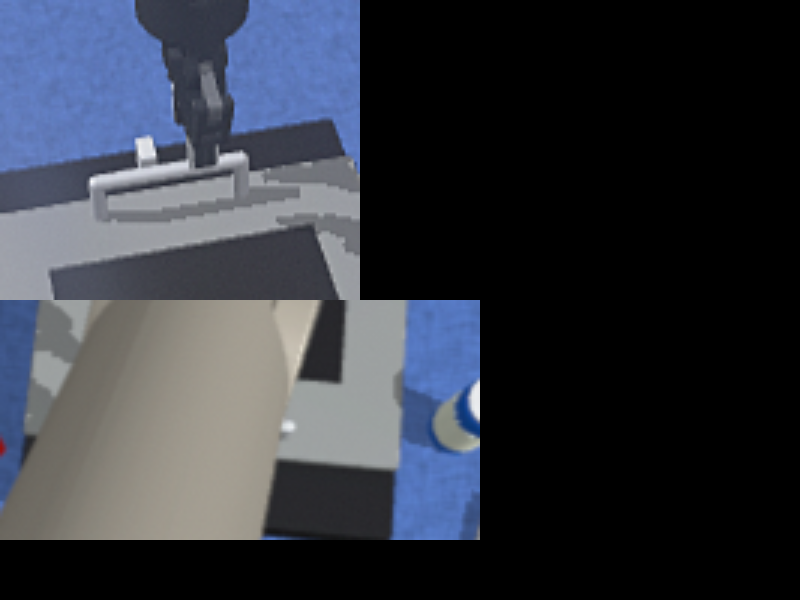

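The scene crop shows the fingers above the bar, right of its middle and clear of the knob; the arm blocks the top view. I'll descend and grip.

In the tool's units: 0.04 m / 0.8 = 0.05, 0.03 m / 0.8 = 0.0375.

Call:
send_path(
  offsets=[
    {"sy":0.0025,"sz":0.0188},
    {"sy":0.0025,"sz":0.0375},
    {"sy":0.0025,"sz":0.05},
    {"sy":0.0025,"sz":0.05},
  ],
)

```text
clock: 2.6
tcp_pos: [0.5584, -0.0223, 0.1183]
orientation: [-2.205, -2.235, 0.004]
contact_force: [0.4, -0.3, 0.4]
grip_width: 0.0399
gripper_force: 0.0
```

Call:
send_path(
  offsets=[
    {},
    {},
    {},
    {},
  ],
  aperture=0,
  clamp_n=40,
)

```text
clock: 3.0
tcp_pos: [0.5593, -0.0226, 0.1204]
orientation: [-2.207, -2.235, -0.0]
contact_force: [-3.7, 0.6, 4.0]
grip_width: 0.0107
gripper_force: 39.2
```

In the tool's units: -0.006 m / 0.8 = -0.0075, -0.004 m / 0.8 = -0.005.

Call:
send_path(
  offsets=[
    {"sz":-0.0025},
    {"sz":-0.005},
    {"sz":-0.0075},
    {"sz":-0.0075},
    {"sz":-0.0075},
  ],
)

```text
clock: 3.5
tcp_pos: [0.5608, -0.0226, 0.1263]
orientation: [2.206, 2.234, 0.002]
contact_force: [5.1, -0.9, -5.9]
grip_width: 0.0103
gripper_force: 38.9
```

In the tool's units: -0.004 m / 0.8 = -0.005, -0.002 m / 0.8 = -0.0025.

Call:
send_path(
  offsets=[
    {"sz":-0.0025},
    {"sy":0.0013,"sz":-0.005},
    {"sy":0.0013,"sz":-0.005},
  ],
)

```text
clock: 3.8
tcp_pos: [0.562, -0.0226, 0.1304]
orientation: [2.205, 2.234, 0.002]
contact_force: [6.8, -1.5, -5.0]
grip_width: 0.0105
gripper_force: 39.0
```

Call:
send_path(
  offsets=[
    {"sy":0.0013,"sz":-0.0025},
    {"sy":0.0013,"sz":-0.005},
    {"sy":0.0013,"sz":-0.005},
  ],
)

```text
clock: 4.1
tcp_pos: [0.5633, -0.0227, 0.1345]
orientation: [2.205, 2.234, 0.003]
contact_force: [6.8, -1.5, -6.0]
grip_width: 0.0105
gripper_force: 39.0
```

In the tool's units: -0.02 m / 0.8 = -0.025, 0.004 m / 0.8 = 0.005.

Call:
send_path(
  offsets=[
    {"sy":0.0025,"sz":-0.0063},
    {"sy":0.005,"sz":-0.0125},
    {"sy":0.0075,"sz":-0.0188},
    {"sy":0.01,"sz":-0.025},
  ],
)

```text
clock: 4.5
tcp_pos: [0.571, -0.0227, 0.1542]
orientation: [2.205, 2.234, 0.002]
contact_force: [8.3, -1.5, -6.7]
grip_width: 0.0105
gripper_force: 38.9
```

```bash
python3 - <<'E'
from h import *
p,d=grab_frame("scene");cv2.imwrite("pics/scene2.png",p);cv2.imwrite("pics/c2.png",cv2.resize(p[130:310,200:420],None,fx=3,fy=3))
E
```

```text
(no output)
```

View pics/c2.png

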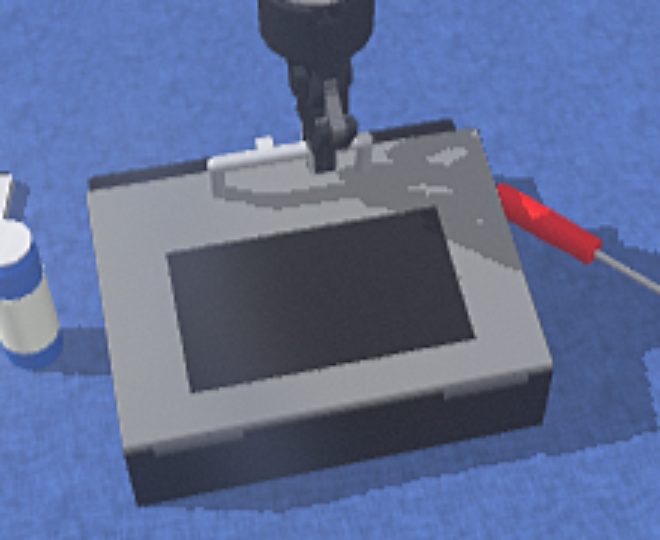

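The deck behind the knob is now narrower and the lid's front edge has risen, with no hard stop after about 36 mm. The lid is free, so the slide stays where it is and I'll carry on lifting along the arc.

In the tool's units: -0.047 m / 0.8 = -0.0588, -0.036 m / 0.8 = -0.045, 0.15 rad / 6.2832 = 0.0239.

Call:
send_path(
  offsets=[
    {"sy":0.01,"sz":-0.015,"wx":0.0048},
    {"sy":0.02,"sz":-0.0313,"wx":0.0111},
    {"sy":0.0313,"sz":-0.045,"wx":0.0175},
    {"sy":0.0425,"sz":-0.0588,"wx":0.0239},
    {"sy":0.0425,"sz":-0.0588,"wx":0.0239},
  ],
)

```text
clock: 5.05
tcp_pos: [0.6026, -0.0229, 0.2016]
orientation: [-2.128, -2.154, 0.169]
contact_force: [-6.5, -0.9, 2.9]
grip_width: 0.0103
gripper_force: 40.4
```

```bash
python3 -c "
from h import *
go((.571+.077,-.0227,.1542+.082),.01,.3)"
```

```text
t 5.05 tcp [ 0.6026 -0.0229  0.2016] d [-0.0004  0.0395 -0.0412] rot [0.1442 0.0014 0.0022] F [-6.49 -0.85  2.92] w 0.0103 40.4
```

In the tool's units: -0.041 m / 0.8 = -0.0513, -0.022 m / 0.8 = -0.0275, 0.144 rad / 6.2832 = 0.0229.

Call:
send_path(
  offsets=[
    {"sy":0.0113,"sz":-0.0138,"wx":0.0064},
    {"sy":0.0238,"sz":-0.0275,"wx":0.0127},
    {"sy":0.0363,"sz":-0.04,"wx":0.0175},
    {"sy":0.0488,"sz":-0.0513,"wx":0.0229},
    {"sy":0.0488,"sz":-0.0513,"wx":0.0229},
  ],
)

```text
clock: 5.55
tcp_pos: [0.6465, -0.0232, 0.2379]
orientation: [-2.049, -2.072, 0.316]
contact_force: [-11.9, -1.8, 14.2]
grip_width: 0.0105
gripper_force: 41.6
```

Call:
send_path(
  offsets=[
    {},
    {},
    {},
  ],
)

```text
clock: 5.85
tcp_pos: [0.6454, -0.0232, 0.2373]
orientation: [-2.05, -2.072, 0.315]
contact_force: [-9.6, -2.7, 11.4]
grip_width: 0.01
gripper_force: 41.4
```

```bash
python3 - <<'E'
from h import *
go((.648,-.0227,.236),.01,.3)
p,d=grab_frame("scene");cv2.imwrite("pics/c3.png",cv2.resize(p[60:310,100:450],None,fx=2,fy=2))
E
```

```text
t 5.85 tcp [ 0.6454 -0.0232  0.2373] d [0.0005 0.0029 0.0005] rot [-0.0002  0.0013  0.0006] F [-9.57 -2.68 11.44] w 0.01 41.4
```

View pics/c3.png

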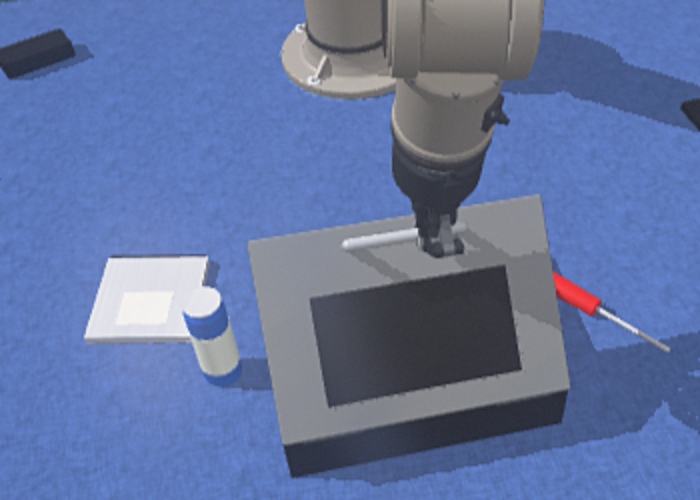

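The lid stands about 45° open with the bar in the fingers at around (440,240) in the crop, and the bystanders haven't moved. Everything is still, so I'll hand in.

```bash
python3 -c "
from bench import r
print(r.hand_in())"
```

```text
the job is handed in; nothing more can be done
None
```

The tug showed the lid was free, so I left the slide where it was, lifted the lid by its handle to about 45° and handed in while still holding it; the loose things look unmoved in the last picture, and the hand-in returned no verdict.

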